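Couple the inspection camera to its ball stand and latch it

ROBOT

A 7-joint arm with a two-finger parallel gripper is mounted at the origin on a cart in front of the work surface, level with it; the furniture and walls round the work are solid. World frame = base frame: x ahead of the robot, y to its left, z up, the work surface at z = 0. Lengths are in m, angles in rad, forces in N, time in s.
With the tool pointing down it reaches from about 0.425 to 0.925 m from the base axis. Payload 6.8 kg.
Tool frame: the origin (TCP) lies midway between the tips of the shut fingers; the grasp point (between the pads) lies 19 mm behind it; z points along the fingers, y is the line along which they close (so a half turn about z gives the same grasp; the last joint's range is limited). The gripper opens to 85 mm and grips with 20 to 120 N. Pads are 22 mm wide; open, the fingers measure 114 mm over their backs; the gripper's body (76 mm by 85 mm) begins 54 mm behind the grasp point. The pads swing forward as they close: fully open they stand 13 mm farther back than shut.
Start: joints at [-1.319, 0.477, 0.022, 1.555, -0.011, 1.109, -0.083], TCP at [0.238, 0.632, 0.231] pointing down, gripper open.
Joint ranges: [-2.96, 2.96], [-0.34, 2.1], [-1.41, 1.46], [0.24, 2.44], [-1.37, 4.51], [0.17, 1.92], [-2.96, 2.96]. Speed limits (rad/s): [2.39, 2.39, 3.14, 3.14, 3.14, 3.14, 3.14].

INTERFACE

Orientations are given as a unit quaternion [w, x, y, z].
In Python, from station import bot gives the robot as it stands.
- The arm moves only by the tool jog_arm, never from a script. Its argument "rows" is a list of rows, each an object of numbers: "fingers": the finger opening in mm, from 0 to 85.4; "x", "y", "z": the shift along the tool's x, y, z in mm; "ax", "ay", "az": the turn, a rotation vector about the tool's x, y, z in degrees. A call has exactly 8 rows; each row shifts and turns the commanded pose from where the row before left it, along the tool's axes as they then stand; what a row does not reach is not made up. A row lasts 1/10 s, in which the tool goes at most 50 mm and 8.59 degrees, less where a joint would pass 70% of its speed; a pose out of reach is approached as far as the arm can. A call with a gripper value outside its range is refused whole. The fingers move at their own pace and stop on an object; "force" is the grip in N (left out, the last holds). Time passes only in rows, so rows that do not move let the fingers close, or fill a call up. It gives the time, the measured TCP pose, the force, the opening and the grip force at its end, in the units of the state.
- bot.get_obs(): the state, without advancing time (a new reading comes with each control period).
- bot.read_camera(name): name is "scene" or "top" or "wrist"; returns a dict with "pixels" (400x640x3 uint8, red, green, blue), "vertical_fov" (degrees; the focal length in pixels is half the picture's height over the tangent of half this angle, whatever the lens; pixels are square), "cx", "cy" (the principal point, pixels), "dist_coeffs" ([k1, k2, p1, p2, k3] as OpenCV has them; the pictures are not rectified), "world_from_camera" (4x4, takes a point from camera to world coordinates). Camera axes: x right, y down, z forward; pixel columns grow to the right and rows downward; lengths in m; the calibration is good to about 2 mm. A picture is of the moment at which its call begins. There is no depth.
- bot.hand_in(): hands the job in; it is judged then, once.
The state is a dict: "t": time; "q": joint angles; "joint_vel": joint speeds; "joint_torque": joint torques, N m; "eef_pos": TCP position; "tool_rot": TCP orientation; "contact_force": force on the tool from outside, world axes, zero at the start; "torque": the same for the moment, N m; "gripper_width": opening from 0.0 (shut) to 1.0 (fully open); "grasp_force": force on a finger pad.
Only numpy, scipy, OpenCV 4.12 (cv2) and the standard library are available. Lean on these libraries where they do the work, as an engineer would, in place of code of your own. Each camera call takes 0.05 s, during which the arm holds its last target. There are 200 camera calls.

TASK

Mount the inspection camera on its stand so that it can film the petri dish: set the cup under the camera fully home on the stand's leaning ball, square on the flange, with the lens looking down the lean at the dish in front. Then press the red latch lever right down so the camera is locked on the ball, and let go. Do not disturb the dish.

Things in the scene. Friction and masses are not known exactly. Their poses are not given: they have to be found in the camera images.
- camera_grip (a point): Centre of the camera's dark grey housing, a box 70 (x) x 44 (y) x 36 (z) mm: grasp it here across the 44 mm. The loose camera (0.42 kg) starts upright on the mouth of its hitch cup, this point 68 mm above the mouth. Camera axes: z up along the cup's axis, lens at -x (tube reaches 56 mm), red latch lever at +x (cable socket reaches 43 mm)
- camera_cup (a point): Point on the axis of the grey metal hitch cup under the housing, 28 mm above its mouth, 40 mm below camera_grip; same axes. It meets the ball's centre when the cup is fully home, its mouth flat on the flange. Cup 51 mm in outer diameter; bore 37.5 mm wide, 46.5 mm deep, open below
- camera_lens (a point): Centre of the front glass of the lens: 56 mm to -x of camera_grip in the camera's axes. The lens looks along the camera's -x
- latch_lever (a joint): Angle of the red lever: 0 right down (latched, at its stop), 0.85 rad fully raised; starts at 0.65 to 0.85. Pivot pin along y, 34 mm to +x of and 4 mm above camera_cup; at 0 the handle runs out along the camera's +x, at angle a it is raised by a. Takes 2 to 4 N at the pad, stays put. Below 0.4 it draws a keeper in under the ball: it goes right down only with the ball home, and must be up to let the ball in
- lever_pad (a point): Middle of the top of the lever's ribbed pad (24 mm along the lever, 28 mm wide): 56 mm out from the pivot along the handle and 5.5 mm above it; the handle ends 68 mm from the pivot. Axes turn with the lever: x out along the handle, z out of its top face
- ball_stud: Steel ball, 35 mm in diameter, fixed on the stand; origin at its centre, 130 mm up. z runs up along the stud, which leans 35 degrees from vertical to the stand's front; -x points down the lean, the way the lens must look. The cup goes on along z. 28 mm below the centre lies the top of a 52 mm flange where the cup's mouth lands, with a 34 mm bevelled spigot 6 mm high on it
- stand: The stand, fixed: dark cast foot 135 x 115 mm and 16 mm high on the worktop, with a post behind (+x) that bends forward to the ball. Origin on the worktop straight under the ball; its -x is the front, towards which the stud leans
- sample_dish: Shut petri dish to be filmed, clear with a tan filling, 60 mm in diameter and 13 mm high, loose on the worktop about 230 mm in front of the stand; origin at the middle of its underside. To be left where it is

How it is judged:
On the way:
1. the cup is fully home on the ball, with the latch lever still raised (distance between camera_cup and ball_stud below 0.004 m and angle between the z axis of camera_cup and the z axis of ball_stud, either way round below 0.1 rad and value of joint latch_lever above 0.4 rad), for 0.2 s.
At the end, for the whole second after the job is handed in: Cup fully home on the ball (camera_cup within 4 mm of the ball's centre, axes within 0.1 rad), lens looking down the lean (lens centre within 20 mm sideways of ball_stud's xz plane, on its -x side), latch lever right down (below 0.1 rad), camera at rest and released (distance between camera_cup and ball_stud below 0.004 m and angle between the z axis of camera_cup and the z axis of ball_stud, either way round below 0.1 rad and x of camera_lens in the frame of ball_stud below -0.03 m and y of camera_lens in the frame of ball_stud between -0.02 and 0.02 m and value of joint latch_lever below 0.1 rad and linear speed of camera below 0.02 m/s); the robot touches nothing.
It fails at once if the petri dish is moved more than 20 mm (distance of sample_dish from where it was at the start of the episode above 0.02 m).
It also fails if it takes over 48 s, if anything falls off the work surface, if the arm or the gripper's body presses on something with over 40 N, if the wrist force passes 120 N, or if a joint passes its speed limit or range.

## Working session

There is one attempt and no reset: what is moved stays moved. The work goes in short steps, Python scripts to look and compute and a tool call to move; the robot and the scene stay as the last step left them, time stands still between calls to the robot, and variables do not carry over. Pictures are saved under pics/ and viewed, at most 10 in all, crops included, and the job is handed in when it is done.

Besides the shell and the picture viewer there is one more tool, called after "Request:" as name(argument=value, ...), one argument or row to a line, values as JSON. jog_arm: Moves the arm, as the interface text tells. Its arguments: {"type":"object","properties":{"rows":{"type":"array","items":{"type":"object","properties":{"fingers":{"type":"number"},"x":{"type":"number"},"y":{"type":"number"},"z":{"type":"number"},"ax":{"type":"number"},"ay":{"type":"number"},"az":{"type":"number"}}}},"force":{"type":"number"}},"required":["rows"]}

```bash
mkdir -p pics; cat > h.py <<'E'
import numpy as np,cv2
from scipy.spatial.transform import Rotation as R
from station import bot
def cam(n):
    c=bot.read_camera(n);h=c["pixels"].shape[0];f=h/2/np.tan(np.radians(c["vertical_fov"])/2)
    c["K"]=np.array([[f,0,c["cx"]],[0,f,c["cy"]],[0,0,1]]);c["d"]=np.array(c["dist_coeffs"],float);c["T"]=np.array(c["world_from_camera"]);return c
def save(c,name,crop=None,s=1):
    p=c["pixels"][:,:,::-1]
    if crop: x0,y0,x1,y1=crop;p=p[y0:y1,x0:x1]
    cv2.imwrite("pics/"+name,cv2.resize(p,None,fx=s,fy=s,interpolation=cv2.INTER_CUBIC))
def ray(c,uv):
    p=cv2.undistortPoints(np.array([[uv]],float),c["K"],c["d"])[0,0]
    return c["T"][:3,3],c["T"][:3,:3]@np.array([p[0],p[1],1])
def atz(c,uv,z):
    o,d=ray(c,uv);return o+d*(z-o[2])/d[2]
def proj(c,P):
    Ti=np.linalg.inv(c["T"]);return cv2.projectPoints(np.array(P,float).reshape(-1,1,3),cv2.Rodrigues(Ti[:3,:3])[0],Ti[:3,3],c["K"],c["d"])[0][:,0]
E
python3 - <<'E'
from h import *
import pickle
for n in("scene","top"):
    c=cam(n);pickle.dump(c,open(n+".pkl","wb"));save(c,n+"0.png",s=1.25);print(n,c["T"].round(3).tolist(),c["K"][0,0],c["d"])
o=bot.get_obs();print(o["eef_pos"],o["tool_rot"],o["contact_force"],o["t"])
E
```

```text
scene [[-0.88, -0.38, 0.285, 0.237], [-0.475, 0.701, -0.532, 0.208], [0.003, -0.604, -0.797, 0.776], [0.0, 0.0, 0.0, 1.0]] 396.9757114920844 [-0.05786455  0.          0.          0.          0.        ]
top [[-0.024, -0.995, 0.094, 0.4], [-1.0, 0.024, -0.008, -0.227], [0.006, -0.094, -0.996, 0.951], [0.0, 0.0, 0.0, 1.0]] 364.3214130912502 [-0.05352123  0.          0.          0.          0.        ]
[0.23747868 0.63129843 0.23044868] [-8.22799434e-05  1.78914510e-01  9.83864301e-01 -7.93323414e-04] [-0.69383704  0.27877179  0.16965943] 0.1
```

View pics/scene0.png

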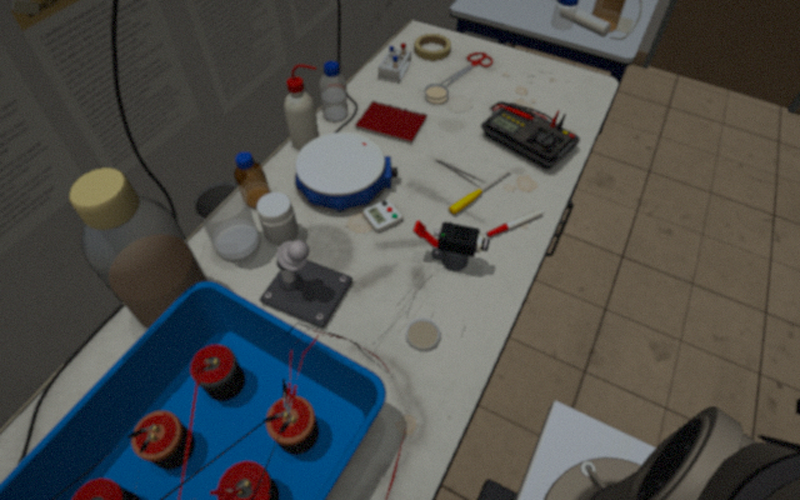

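View pics/top0.png

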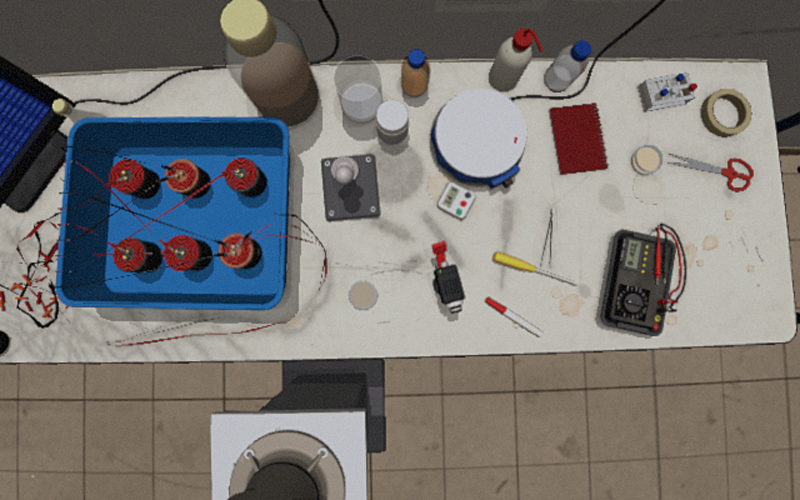

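The top view shows the stand at about (275,148) px, the dish at (290,236) and the camera at (359,228), lens towards the robot and lever towards the wall. I'll enlarge these in both views.

```bash
python3 - <<'E'
from h import *
import pickle
t=pickle.load(open("top.pkl","rb"));s=pickle.load(open("scene.pkl","rb"))
def cr(c,x,y,w=80,h=60):return cv2.resize(c["pixels"][y:y+h,x:x+w,::-1],(400,300),interpolation=cv2.INTER_CUBIC)
cv2.imwrite("pics/m1.png",np.vstack([np.hstack([cr(t,320,190),cr(t,240,115)]),np.hstack([cr(s,325,165),cr(s,205,185,)])]))
E
```

```text
(no output)
```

View pics/m1.png

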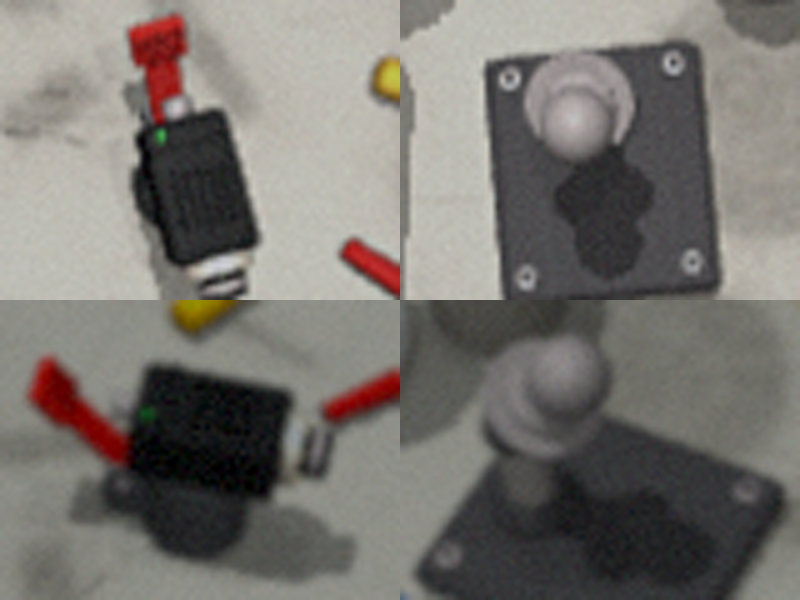

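```bash
python3 - <<'E'
from h import *
import pickle
t=pickle.load(open("top.pkl","rb"));s=pickle.load(open("scene.pkl","rb"))
P=[atz(t,u,.086) for u in [(354.4,242.4),(371.6,238.6),(364.4,211.6),(347.6,215.6)]]
P=np.array(P);print(P.round(4));c=P.mean(0);ax=(P[2]+P[3]-P[0]-P[1])/2;print("cam",c,np.linalg.norm(ax),np.degrees(np.arctan2(ax[1],ax[0])),np.linalg.norm(P[1]-P[0]))
yaw=np.arctan2(ax[1],ax[0]);X=np.array([np.cos(yaw),np.sin(yaw),0])
def pt(dx,dz):return c*[1,1,0]+X*dx+[0,0,dz]
print("lens proj scene",proj(s,[pt(-.056,.068),pt(0,.086),pt(0,0)]),proj(t,[pt(-.056,.068)]))
u,v=(275.6,139.4),(238.4,199.6)
o1,d1=ray(t,u);o2,d2=ray(s,v);k=np.linalg.lstsq(np.c_[d1,-d2],o2-o1,rcond=None)[0]
a,b=o1+k[0]*d1,o2+k[1]*d2;print("ball",a,b,atz(t,u,.13),atz(s,v,.13))
B=np.array([atz(t,(240+(x-400)/5,115+y/5),.016) for x,y in[(510,78),(674,63),(692,262),(527,278)]])
print(B.round(4));ax=(B[0]+B[1]-B[2]-B[3])/2;print("stand yaw",np.degrees(np.arctan2(ax[1],ax[0])), np.degrees(np.arctan2(*(B[0]-B[1]+B[3]-B[2])[:2]*[-1,1])))
print("dish",atz(t,(290,236),.013))
print(R.from_quat(bot.get_obs()["tool_rot"],scalar_first=True).as_matrix().round(3))
w=cam("wrist");print(w["T"].round(3),w["K"][0,0])
for z in(0,.13):print(z)
E
```

```text
[[ 0.3687 -0.3171  0.086 ]
 [ 0.3766 -0.3582  0.086 ]
 [ 0.4409 -0.3433  0.086 ]
 [ 0.4324 -0.303   0.086 ]]
cam [ 0.40467197 -0.33041645  0.086     ] 0.06561784980335997 12.746078340240071 0.04180609811464897
lens proj scene [[391.15305806 196.93261689]
 [367.47081232 186.63285564]
 [363.94975591 209.0477117 ]] [[364.48590023 249.67130392]]
ball [ 0.60935463 -0.1392795   0.13182584] [ 0.60995181 -0.13898086  0.13201068] [ 0.60982188 -0.13908377  0.13      ] [ 0.61111587 -0.14006407  0.13      ]
[[ 0.6635 -0.0913  0.016 ]
 [ 0.6695 -0.1777  0.016 ]
 [ 0.5632 -0.1852  0.016 ]
 [ 0.5569 -0.0994  0.016 ]]
stand yaw 4.17526969750084 4.088750899252608
dish [ 0.38648708 -0.16017129  0.013     ]
[[-0.936  0.352 -0.   ]
 [ 0.352  0.936 -0.002]
 [-0.    -0.002 -1.   ]]
[[ 0.353  0.887  0.298  0.162]
 [ 0.936 -0.335 -0.113  0.659]
 [-0.     0.319 -0.948  0.374]
 [ 0.     0.     0.     1.   ]] 333.56162452723817
0
0.13
```

```bash
cat >> h.py <<'E'
def pose():
    o=bot.get_obs();return np.array(o["eef_pos"]),R.from_quat(o["tool_rot"],scalar_first=True),o
def rows(P,Rs,nd=1):
    "body-frame rows between successive poses, with rounding carried over"
    p,r=P[0],Rs[0];out=[]
    for q,s in zip(P[1:],Rs[1:]):
        d=(r.inv().apply(q-p)*1000).round(nd);a=(r.inv()*s).as_rotvec(degrees=True).round(1)
        out.append([*d,*a]);p=p+r.apply(d/1000);r=r*R.from_rotvec(a,degrees=True)
    for i in range(0,len(out),8):print("[",", ".join("{"+",".join(f'"{k}":{v:g}' for k,v in zip(["x","y","z","ax","ay","az"],o) if v)+"}" for o in out[i:i+8]),"]")
def topdown(yaw): # tool y at yaw, z down
    y=np.array([np.cos(yaw),np.sin(yaw),0]);z=np.array([0,0,-1.]);return R.from_matrix(np.c_[np.cross(y,z),y,z])
E
python3 - <<'E'
from h import *
p,r,o=pose();n=24
th0=np.arctan2(p[1],p[0]);th1=np.arctan2(-.3304,.4047);r0=np.hypot(*p[:2]);r1=np.hypot(.4047,.3304)
P=[];Rs=[]
for i in range(n+1):
    s=i/n;a=th0+(th1-th0)*s;q=r0+(r1-r0)*s
    P.append(np.array([q*np.cos(a),q*np.sin(a),p[2]+(.21-p[2])*max(0,s*2-1)]));Rs.append(topdown(np.radians(69.4+(-77.3-69.4)*s)))
Rs[0]=r
rows(P,Rs)
E
```

```text
[ {"x":-52.7,"y":-8.4,"ax":-0.1,"az":6.1}, {"x":-52.5,"y":-7,"az":6.1}, {"x":-52.1,"y":-5.5,"az":6.1}, {"x":-51.7,"y":-4.1,"az":6.1}, {"x":-51.3,"y":-2.8,"az":6.1}, {"x":-50.9,"y":-1.3,"az":6.2}, {"x":-50.5,"az":6.1}, {"x":-49.8,"y":1.4,"az":6.1} ]
[ {"x":-49.4,"y":2.7,"az":6.1}, {"x":-48.8,"y":3.8,"az":6.1}, {"x":-48.1,"y":5.2,"az":6.1}, {"x":-47.5,"y":6.3,"az":6.1}, {"x":-46.9,"y":7.4,"z":1.7,"az":6.1}, {"x":-46.1,"y":8.6,"z":1.7,"az":6.2}, {"x":-45.4,"y":9.8,"z":1.7,"az":6.1}, {"x":-44.7,"y":10.8,"z":1.7,"az":6.1} ]
[ {"x":-43.9,"y":11.9,"z":1.7,"az":6.1}, {"x":-43,"y":12.8,"z":1.7,"az":6.1}, {"x":-42.3,"y":13.8,"z":1.7,"az":6.1}, {"x":-41.4,"y":14.8,"z":1.7,"az":6.1}, {"x":-40.6,"y":15.6,"z":1.7,"az":6.1}, {"x":-39.7,"y":16.4,"z":1.6,"az":6.2}, {"x":-38.8,"y":17.4,"z":1.7,"az":6.1}, {"x":-37.9,"y":18.1,"z":1.7,"az":6.1} ]
```

Request:
jog_arm(
  rows=[
    {"x":-48,"y":-8,"az":6,"fingers":85},
    {"x":-49,"y":-7,"az":6},
    {"x":-49,"y":-6,"az":6},
    {"x":-49,"y":-4,"az":6},
    {"x":-49,"y":-3,"az":6},
    {"x":-49,"y":-1,"az":6},
    {"x":-49,"az":6},
    {"x":-49,"y":1,"az":6},
  ],
)

```text
invalid input
```

Request:
jog_arm(
  rows=[
    {"x":-49,"y":3,"az":6},
    {"x":-49,"y":4,"az":6},
    {"x":-48,"y":5,"az":6},
    {"x":-48,"y":6,"az":6},
    {"x":-47,"y":7,"az":6},
    {"x":-46,"y":9,"az":6},
    {"x":-45,"y":10,"az":6},
    {"x":-45,"y":11,"az":6},
  ],
)

```text
invalid input
```

```bash
python3 - <<'E'
from h import *
p,r,o=pose();print(p,r.as_matrix().round(3).tolist(),o["q"],o["t"])
n=8;t=np.array([.4047,-.3304,.20])
from scipy.spatial.transform import Slerp
S=Slerp([0,1],R.concatenate([r,topdown(np.radians(-77.3))]))
rows([p+(t-p)*i/n for i in range(n+1)],[S(i/n) for i in range(n+1)])
E
```

```text
[0.2374791  0.63136296 0.2305613 ] [[-0.936, 0.352, -0.0], [0.352, 0.936, -0.001], [-0.0, -0.001, -1.0]] [-1.31910936  0.47759807  0.02232917  1.55621384 -0.01152702  1.10928882
 -0.08309445] 0.15
[ {"x":-61.9,"y":-105.2,"z":4,"az":18.3}, {"x":-91.8,"y":-80.4,"z":3.9,"az":18.4}, {"x":-112.4,"y":-47.3,"z":4,"az":18.3}, {"x":-121.7,"y":-9.6,"z":4,"az":18.3}, {"x":-118.5,"y":29,"z":3.9,"ay":0.1,"az":18.4}, {"x":-103.3,"y":65,"z":3.8,"az":18.3}, {"x":-77.6,"y":94.1,"z":3.8,"az":18.4}, {"x":-44,"y":113.8,"z":3.8,"az":18.3} ]
```

Request:
jog_arm(
  rows=[
    {"x":-48,"y":-8,"z":0,"ax":0,"ay":0,"az":6,"fingers":85},
    {"x":-49,"y":-7,"z":0,"ax":0,"ay":0,"az":6,"fingers":85},
    {"x":-49,"y":-6,"z":0,"ax":0,"ay":0,"az":6,"fingers":85},
    {"x":-49,"y":-4,"z":0,"ax":0,"ay":0,"az":6,"fingers":85},
    {"x":-49,"y":-3,"z":0,"ax":0,"ay":0,"az":6,"fingers":85},
    {"x":-49,"y":-1,"z":0,"ax":0,"ay":0,"az":6,"fingers":85},
    {"x":-49,"y":0,"z":0,"ax":0,"ay":0,"az":6,"fingers":85},
    {"x":-49,"y":1,"z":0,"ax":0,"ay":0,"az":6,"fingers":85},
  ],
)

```text
t: 0.95
eef_pos: [0.5088, 0.3532, 0.2311]
tool_rot: [0.0, 0.565, 0.825, -0.0]
contact_force: [0.0, 0.4, 0.7]
gripper_width: 0.996
grasp_force: 0.0
```

All keys are required.

Request:
jog_arm(
  rows=[
    {"x":-49,"y":3,"z":0,"ax":0,"ay":0,"az":6,"fingers":85},
    {"x":-49,"y":4,"z":0,"ax":0,"ay":0,"az":6,"fingers":85},
    {"x":-48,"y":5,"z":0,"ax":0,"ay":0,"az":6,"fingers":85},
    {"x":-48,"y":6,"z":0,"ax":0,"ay":0,"az":6,"fingers":85},
    {"x":-47,"y":7,"z":0,"ax":0,"ay":0,"az":6,"fingers":85},
    {"x":-46,"y":9,"z":0,"ax":0,"ay":0,"az":6,"fingers":85},
    {"x":-45,"y":10,"z":0,"ax":0,"ay":0,"az":6,"fingers":85},
    {"x":-45,"y":11,"z":0,"ax":0,"ay":0,"az":6,"fingers":85},
  ],
)

```text
t: 1.75
eef_pos: [0.5663, -0.0178, 0.2312]
tool_rot: [0.0, 0.852, 0.524, 0.0]
contact_force: [1.5, -0.5, 0.4]
gripper_width: 0.994
grasp_force: 0.0
```

```bash
cat >> h.py <<'E'
from scipy.spatial.transform import Slerp
def lin(t,rt,n=8):
    p,r,o=pose();S=Slerp([0,1],R.concatenate([r,rt]));print(p,o["q"].round(2) if hasattr(o["q"],"round") else o["q"],o["t"])
    rows([p+(t-p)*i/n for i in range(n+1)],[S(i/n) for i in range(n+1)])
E
sed -i 's/zip(\["x"\(.*\) if v)/zip(["x"\1)/' h.py
python3 - <<'E'
from h import *
lin(np.array([.4047,-.3304,.20]),topdown(np.radians(-77.3)))
E
```

```text
[ 0.56633551 -0.01784484  0.23124277] [-0.55  0.33  0.59  1.85 -0.22  1.02 -0.34] 1.75
[ {"x":-44,"y":-0.4,"z":3.9,"ax":0,"ay":-0,"az":6.3}, {"x":-43.7,"y":4.5,"z":3.9,"ax":0,"ay":-0,"az":6.3}, {"x":-43,"y":9.2,"z":3.9,"ax":0,"ay":-0,"az":6.3}, {"x":-41.8,"y":13.9,"z":3.9,"ax":0,"ay":-0,"az":6.3}, {"x":-39.9,"y":18.4,"z":3.9,"ax":0,"ay":-0,"az":6.3}, {"x":-37.7,"y":22.7,"z":3.9,"ax":0,"ay":-0,"az":6.3}, {"x":-35,"y":26.6,"z":3.9,"ax":0,"ay":-0,"az":6.3}, {"x":-31.8,"y":30.4,"z":3.9,"ax":0,"ay":-0,"az":6.3} ]
```

Request:
jog_arm(
  rows=[
    {"x":-44,"y":0,"z":4,"ax":0,"ay":0,"az":6.3,"fingers":85},
    {"x":-44,"y":4,"z":4,"ax":0,"ay":0,"az":6.3,"fingers":85},
    {"x":-43,"y":9,"z":4,"ax":0,"ay":0,"az":6.3,"fingers":85},
    {"x":-42,"y":14,"z":4,"ax":0,"ay":0,"az":6.3,"fingers":85},
    {"x":-40,"y":18,"z":4,"ax":0,"ay":0,"az":6.3,"fingers":85},
    {"x":-38,"y":23,"z":4,"ax":0,"ay":0,"az":6.3,"fingers":85},
    {"x":-35,"y":27,"z":4,"ax":0,"ay":0,"az":6.3,"fingers":85},
    {"x":-32,"y":30,"z":4,"ax":0,"ay":0,"az":6.3,"fingers":85},
  ],
)

```text
t: 2.55
eef_pos: [0.4043, -0.3309, 0.1992]
tool_rot: [-0.0, 0.994, 0.111, 0.0]
contact_force: [1.4, -0.1, -0.0]
gripper_width: 0.998
grasp_force: 0.0
```

```bash
python3 - <<'E'
from h import *
c=cam("wrist");import pickle;pickle.dump(c,open("w1.pkl","wb"));save(c,"w1.png",s=1.25)
p,r,o=pose();print(p,r.as_matrix().round(3).tolist(),o["q"],o["t"])
X=np.array([np.cos(.2225),np.sin(.2225),0]);Y=np.array([-X[1],X[0],0]);g=np.array([.4047,-.3304,.068])
print(proj(c,[g+sx*.035*X+sy*.022*Y+[0,0,.018] for sx,sy in((-1,-1),(-1,1),(1,1),(1,-1))]))
E
```

```text
[ 0.3992706  -0.33755643  0.19946305] [[0.978, 0.207, -0.001], [0.207, -0.978, -0.004], [-0.002, 0.004, -1.0]] [-0.1260973   0.35565527  0.88398979  1.99375607 -0.33464952  0.94185134
 -0.4351621 ] 2.6
[[344.02189895 232.29023146]
 [291.7044464  232.32868227]
 [289.23038515 149.6724066 ]
 [346.00224046 149.60824667]]
```

View pics/w1.png

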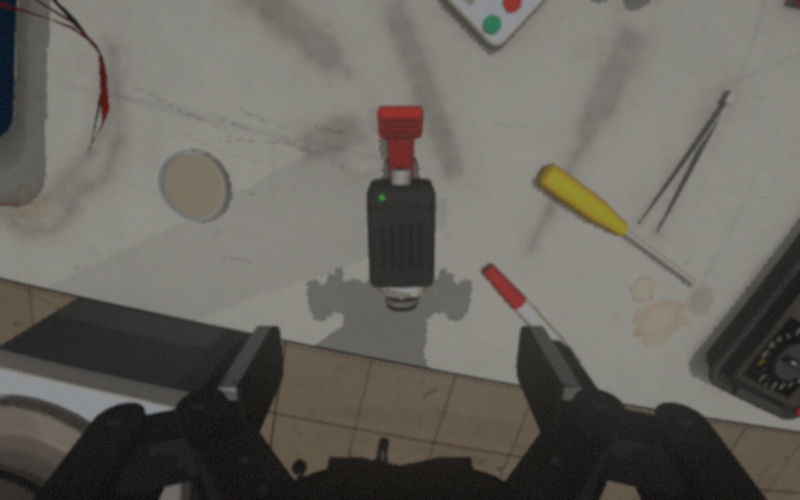

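The wrist view shows the housing at about (321,186) px, square to the tool and about 2.7 mm to the right of my estimate. The lever is up, and the dish at (156,148) px is clear of the path.

```bash
python3 - <<'E'
from h import *
lin(np.array([.4063,-.3328,.054]),topdown(np.radians(-77.7)))
E
```

```text
[ 0.3992706  -0.33755643  0.19946305] [-0.13  0.36  0.88  1.99 -0.33  0.94 -0.44] 2.6
[ {"x":1,"y":-0.5,"z":18.2,"ax":0,"ay":0,"az":-0}, {"x":1,"y":-0.4,"z":18.2,"ax":0.1,"ay":0,"az":-0.1}, {"x":1.1,"y":-0.5,"z":18.1,"ax":-0,"ay":0,"az":-0}, {"x":1,"y":-0.4,"z":18.2,"ax":0,"ay":0.1,"az":-0.1}, {"x":1,"y":-0.4,"z":18.2,"ax":0,"ay":-0,"az":-0}, {"x":0.9,"y":-0.5,"z":18.2,"ax":0.1,"ay":-0,"az":-0.1}, {"x":1,"y":-0.4,"z":18.2,"ax":-0,"ay":-0,"az":-0}, {"x":1,"y":-0.4,"z":18.1,"ax":0,"ay":0,"az":-0.1} ]
```

Request:
jog_arm(
  rows=[
    {"x":2,"y":-1,"z":20,"ax":0,"ay":0,"az":0,"fingers":85},
    {"x":2,"y":-1,"z":20,"ax":0,"ay":0,"az":0,"fingers":85},
    {"x":2,"y":-1,"z":20,"ax":0,"ay":0,"az":0,"fingers":85},
    {"x":2,"y":0,"z":20,"ax":0,"ay":0,"az":0,"fingers":85},
    {"x":0,"y":0,"z":15,"ax":0,"ay":0,"az":0,"fingers":85},
    {"x":0,"y":0,"z":5,"ax":0,"ay":0,"az":0,"fingers":85},
    {"x":0,"y":0,"z":0,"ax":0,"ay":0,"az":0,"fingers":85},
    {"x":0,"y":0,"z":0,"ax":0,"ay":0,"az":0,"fingers":85},
  ],
)

```text
t: 3.4
eef_pos: [0.4125, -0.3254, 0.0999]
tool_rot: [0.0, 0.994, 0.113, 0.0]
contact_force: [-0.7, 0.0, 0.3]
gripper_width: 0.996
grasp_force: 0.0
```

```bash
python3 - <<'E'
from h import *
lin(np.array([.4063,-.3328,.054]),topdown(np.radians(-77.7)),4)
c=cam("wrist");save(c,"w2.png",s=1.25)
X=np.array([np.cos(.2147),np.sin(.2147),0]);Y=np.array([-X[1],X[0],0]);g=np.array([.4063,-.3328,.068])
print(proj(c,[g+sx*.035*X+sy*.022*Y+[0,0,.018] for sx,sy in((-1,-1),(-1,1),(1,1),(1,-1))])*1.25)
E
```

```text
[ 0.41253601 -0.32538648  0.0999245 ] [-0.02  0.51  0.74  2.06 -0.5   0.75 -0.32] 3.4
[ {"x":-1.9,"y":1.4,"z":11.5,"ax":0,"ay":-0,"az":0.2}, {"x":-2,"y":1.5,"z":11.5,"ax":0,"ay":-0,"az":0.1}, {"x":-1.9,"y":1.5,"z":11.4,"ax":0,"ay":-0,"az":0.2}, {"x":-1.9,"y":1.4,"z":11.5,"ax":0,"ay":-0,"az":0.2} ]
[[457.00277154 397.64340881]
 [360.66934123 396.93411787]
 [356.97730054 252.14822255]
 [466.99564609 253.2171063 ]]
```

View pics/w2.png

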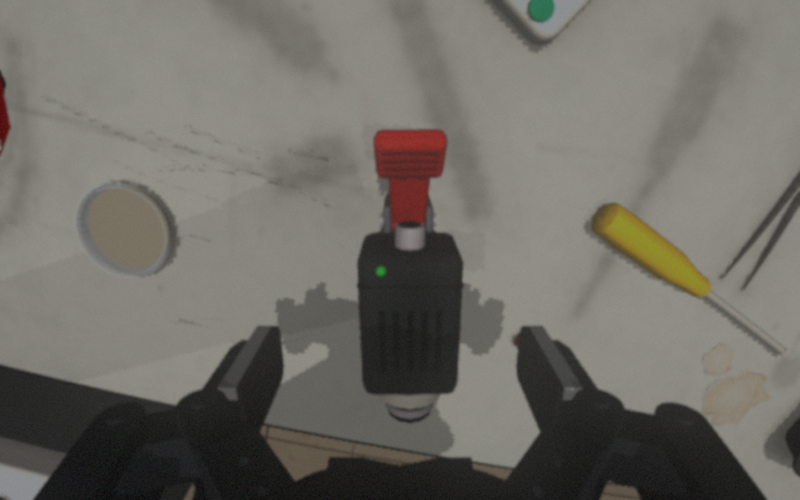

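The housing in the wrist view spans (358–462, 235–392), about 2 mm farther along +x than estimated. Descend and grasp.

Request:
jog_arm(
  force=100,
  rows=[
    {"x":-3,"y":3,"z":5,"ax":0,"ay":0,"az":0.5,"fingers":85},
    {"x":-3,"y":3,"z":10,"ax":0,"ay":0,"az":0,"fingers":85},
    {"x":0,"y":0,"z":15,"ax":0,"ay":0,"az":0,"fingers":85},
    {"x":0,"y":0,"z":12,"ax":0,"ay":0,"az":0,"fingers":85},
    {"x":0,"y":0,"z":4,"ax":0,"ay":0,"az":0,"fingers":85},
    {"x":0,"y":0,"z":0,"ax":0,"ay":0,"az":0,"fingers":85},
    {"x":0,"y":0,"z":0,"ax":0,"ay":0,"az":0,"fingers":60},
    {"x":0,"y":0,"z":0,"ax":0,"ay":0,"az":0,"fingers":40},
  ],
)

```text
t: 4.25
eef_pos: [0.4081, -0.3323, 0.0536]
tool_rot: [0.0, 0.994, 0.109, 0.0]
contact_force: [-0.2, 0.4, 0.7]
gripper_width: 0.685
grasp_force: 0.0
```

Request:
jog_arm(
  force=100,
  rows=[
    {"x":0,"y":0,"z":0,"ax":0,"ay":0,"az":0,"fingers":20},
    {"x":0,"y":0,"z":0,"ax":0,"ay":0,"az":0,"fingers":20},
    {"x":0,"y":0,"z":0,"ax":0,"ay":0,"az":0,"fingers":20},
    {"x":0,"y":0,"z":0,"ax":0,"ay":0,"az":0,"fingers":20},
    {"x":0,"y":0,"z":0,"ax":0,"ay":0,"az":0,"fingers":20},
    {"x":0,"y":0,"z":0,"ax":0,"ay":0,"az":0,"fingers":20},
    {"x":0,"y":0,"z":0,"ax":0,"ay":0,"az":0,"fingers":20},
    {"x":0,"y":0,"z":0,"ax":0,"ay":0,"az":0,"fingers":20},
  ],
)

```text
t: 5.05
eef_pos: [0.4082, -0.332, 0.054]
tool_rot: [-0.0, 0.994, 0.109, 0.001]
contact_force: [-0.7, 2.5, 5.6]
gripper_width: 0.498
grasp_force: 100.5
```

```bash
cat > plan.py <<'E'
from h import *
p,r,o=pose();print(p,r.as_matrix().round(3).tolist(),o["contact_force"],o["gripper_width"],o["q"],o["t"])
E
python3 plan.py
```

```text
[ 0.40815496 -0.33203254  0.05401123] [[0.976, 0.216, 0.001], [0.216, -0.976, 0.0], [0.001, -0.0, -1.0]] [-0.73031956  2.45327319  5.59415351] 0.49845638888901084 [ 0.05206032  0.57833529  0.66723575  2.0812771  -0.57770594  0.66990533
 -0.2452886 ] 5.05
```

Request:
jog_arm(
  rows=[
    {"x":0,"y":0,"z":-8,"ax":0,"ay":0,"az":0,"fingers":20},
    {"x":0,"y":0,"z":-18,"ax":0,"ay":0,"az":0,"fingers":20},
    {"x":0,"y":0,"z":-28,"ax":0,"ay":0,"az":0,"fingers":20},
    {"x":0,"y":0,"z":-30,"ax":0,"ay":0,"az":0,"fingers":20},
    {"x":0,"y":0,"z":-30,"ax":0,"ay":0,"az":0,"fingers":20},
    {"x":0,"y":0,"z":-28,"ax":0,"ay":0,"az":0,"fingers":20},
    {"x":0,"y":0,"z":-18,"ax":0,"ay":0,"az":0,"fingers":20},
    {"x":0,"y":0,"z":-8,"ax":0,"ay":0,"az":0,"fingers":20},
  ],
)

```text
t: 5.85
eef_pos: [0.408, -0.3325, 0.223]
tool_rot: [0.0, 0.994, 0.109, 0.001]
contact_force: [1.2, -0.4, -3.7]
gripper_width: 0.501
grasp_force: 101.9
```

```bash
cat >> h.py <<'E'
ball=np.array([.6095,-.1393,.1305]);Rs=R.from_euler("z",4.1,degrees=True)*R.from_euler("y",-35,degrees=True)
Rt=Rs*R.from_euler("x",180,degrees=True)
cupt=np.array([0,0,.026])
def goal(h,dx=0,dy=0): # TCP for cup at stud-frame offset
    return ball+Rs.apply([dx,dy,h])-Rt.apply(cupt)
E
python3 - <<'E'
from h import *
print(Rs.as_matrix().round(3),Rt.as_matrix().round(3),goal(.08))
lin(goal(.085),Rt,16)
E
```

```text
[[ 0.817 -0.071 -0.572]
 [ 0.059  0.997 -0.041]
 [ 0.574  0.     0.819]] [[ 0.817  0.071  0.572]
 [ 0.059 -0.997  0.041]
 [ 0.574  0.    -0.819]] [ 0.5488565  -0.14364698  0.21733012]
[ 0.4080144  -0.33251939  0.22304483] [-0.16  0.33  0.91  1.96 -0.31  0.99 -0.46] 5.85
[ {"x":11,"y":-9.7,"z":0.1,"ax":-0.2,"ay":2.2,"az":0.5}, {"x":10.8,"y":-9.7,"z":0.5,"ax":-0.1,"ay":2.2,"az":0.5}, {"x":10.8,"y":-9.8,"z":0.9,"ax":-0.2,"ay":2.1,"az":0.5}, {"x":10.6,"y":-10,"z":1.3,"ax":-0.1,"ay":2.2,"az":0.5}, {"x":10.5,"y":-10,"z":1.6,"ax":-0.2,"ay":2.2,"az":0.5}, {"x":10.3,"y":-10.2,"z":2,"ax":-0.1,"ay":2.2,"az":0.5}, {"x":10.2,"y":-10.2,"z":2.4,"ax":-0.2,"ay":2.1,"az":0.6}, {"x":10,"y":-10.3,"z":2.7,"ax":-0.2,"ay":2.2,"az":0.5} ]
[ {"x":9.7,"y":-10.5,"z":3.1,"ax":-0.1,"ay":2.2,"az":0.5}, {"x":9.5,"y":-10.5,"z":3.4,"ax":-0.2,"ay":2.2,"az":0.5}, {"x":9.4,"y":-10.6,"z":3.7,"ax":-0.1,"ay":2.1,"az":0.5}, {"x":9,"y":-10.7,"z":4.1,"ax":-0.2,"ay":2.2,"az":0.5}, {"x":8.8,"y":-10.8,"z":4.3,"ax":-0.1,"ay":2.2,"az":0.5}, {"x":8.6,"y":-10.9,"z":4.7,"ax":-0.2,"ay":2.2,"az":0.5}, {"x":8.3,"y":-11,"z":5,"ax":-0.1,"ay":2.1,"az":0.5}, {"x":8,"y":-11,"z":5.2,"ax":-0.2,"ay":2.2,"az":0.5} ]
```

Request:
jog_arm(
  rows=[
    {"x":15,"y":-14,"z":0,"ax":-0.3,"ay":4.4,"az":1,"fingers":20},
    {"x":22,"y":-20,"z":2,"ax":-0.3,"ay":4.4,"az":1,"fingers":20},
    {"x":22,"y":-20,"z":3,"ax":-0.3,"ay":4.4,"az":1,"fingers":20},
    {"x":21,"y":-20,"z":5,"ax":-0.3,"ay":4.4,"az":1,"fingers":20},
    {"x":20,"y":-21,"z":6,"ax":-0.3,"ay":4.4,"az":1,"fingers":20},
    {"x":20,"y":-22,"z":7,"ax":-0.3,"ay":4.4,"az":1,"fingers":20},
    {"x":19,"y":-22,"z":9,"ax":-0.3,"ay":4.3,"az":1,"fingers":20},
    {"x":15,"y":-22,"z":9,"ax":-0.2,"ay":4.2,"az":1,"fingers":20},
  ],
)

```text
t: 6.65
eef_pos: [0.5426, -0.147, 0.2214]
tool_rot: [-0.013, 0.953, 0.035, 0.3]
contact_force: [2.0, 1.3, -2.2]
gripper_width: 0.502
grasp_force: 102.2
```

Request:
jog_arm(
  rows=[
    {"x":0,"y":0,"z":0,"ax":0,"ay":0,"az":0,"fingers":20},
    {"x":0,"y":0,"z":0,"ax":0,"ay":0,"az":0,"fingers":20},
    {"x":0,"y":0,"z":0,"ax":0,"ay":0,"az":0,"fingers":20},
    {"x":0,"y":0,"z":0,"ax":0,"ay":0,"az":0,"fingers":20},
    {"x":0,"y":0,"z":0,"ax":0,"ay":0,"az":0,"fingers":20},
    {"x":0,"y":0,"z":0,"ax":0,"ay":0,"az":0,"fingers":20},
    {"x":0,"y":0,"z":0,"ax":0,"ay":0,"az":0,"fingers":20},
    {"x":0,"y":0,"z":0,"ax":0,"ay":0,"az":0,"fingers":20},
  ],
)

```text
t: 7.45
eef_pos: [0.543, -0.1484, 0.222]
tool_rot: [-0.013, 0.953, 0.035, 0.3]
contact_force: [-0.3, 0.0, -3.1]
gripper_width: 0.501
grasp_force: 102.4
```

```bash
python3 - <<'E'
from h import *
lin(goal(.085),Rt,3)
E
```

```text
[ 0.54298575 -0.14835015  0.22197272] [-0.32  0.1   0.64  2.29 -0.97  0.33 -0.33] 7.45
[ {"x":0.8,"y":-1.4,"z":0.8,"ax":-0.1,"ay":0,"az":0}, {"x":0.8,"y":-1.4,"z":0.8,"ax":-0.1,"ay":0,"az":0}, {"x":0.8,"y":-1.5,"z":0.8,"ax":-0.1,"ay":0.1,"az":0.1} ]
```

Request:
jog_arm(
  rows=[
    {"x":1,"y":-2,"z":1,"ax":-0.3,"ay":0,"az":0.1,"fingers":20},
    {"x":1.4,"y":-2.3,"z":1.4,"ax":0,"ay":0,"az":0,"fingers":20},
    {"x":0,"y":0,"z":0,"ax":0,"ay":0,"az":0,"fingers":20},
    {"x":0,"y":0,"z":0,"ax":0,"ay":0,"az":0,"fingers":20},
    {"x":0,"y":0,"z":0,"ax":0,"ay":0,"az":0,"fingers":20},
    {"x":0,"y":0,"z":0,"ax":0,"ay":0,"az":0,"fingers":20},
    {"x":0,"y":0,"z":0,"ax":0,"ay":0,"az":0,"fingers":20},
    {"x":0,"y":0,"z":0,"ax":0,"ay":0,"az":0,"fingers":20},
  ],
)

```text
t: 8.25
eef_pos: [0.546, -0.1438, 0.2214]
tool_rot: [-0.011, 0.953, 0.034, 0.3]
contact_force: [0.9, -0.0, -4.7]
gripper_width: 0.497
grasp_force: 102.4
```

```bash
python3 - <<'E'
from h import *
import pickle
p,r,o=pose();print(p,(r.inv()*Rt).as_rotvec(degrees=True),goal(.085)-p)
s=cam("scene");t=cam("top");w=cam("wrist")
pickle.dump((s,t,w),open("m2.pkl","wb"))
cup=p+r.apply(cupt)
ring=lambda c,ax,rad:[c+ax.apply([rad*np.cos(a),rad*np.sin(a),0]) for a in np.linspace(0,6.28,60)]
Rc=r*R.from_euler("x",180,degrees=True)
def draw(c,pts,col,x,y,w,h,img,k):
    q=(proj(c,pts)-[x,y]+.5)*k-.5
    cv2.polylines(img,[np.round(q).astype(int)],False,col,1)
out=[]
for c,(x,y,ww,hh) in((s,(215,160,80,120)),(t,(240,100,80,120))):
    k=5;img=cv2.resize(c["pixels"][y:y+hh,x:x+ww,::-1],None,fx=k,fy=k,interpolation=cv2.INTER_CUBIC)
    draw(c,ring(cup+Rc.apply([0,0,-.028]),Rc,.0255),(0,255,255),x,y,ww,hh,img,k)
    f=c["T"][:3,:3]
    draw(c,ring(ball,R.from_matrix(f),.0175),(0,255,0),x,y,ww,hh,img,k)
    draw(c,[cup+Rc.apply([a*.035,b*.022,.04+.018]) for a,b in((1,1),(1,-1),(-1,-1),(-1,1),(1,1))],(255,255,0),x,y,ww,hh,img,k)
    out.append(img)
cv2.imwrite("pics/m2.png",np.hstack(out))
E
```

```text
[ 0.54598485 -0.14380374  0.22138889] [ 0.00556644  0.04917995 -0.04764838] [ 1.11043057e-05 -4.82819508e-05  3.69851927e-05]
```

View pics/m2.png

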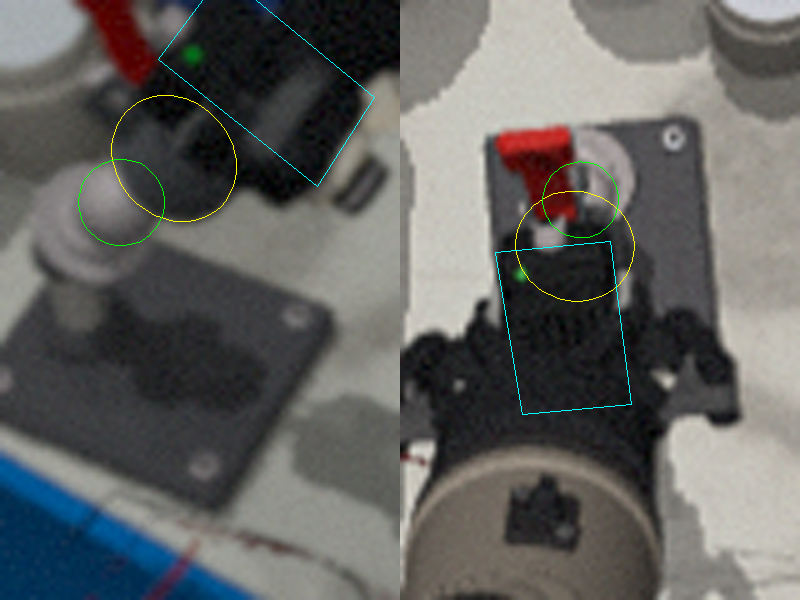

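The scene overlay puts the mouth ring and ball about where predicted; in the top view the housing and lever lie along the planned line. Advance down the axis to just above the ball.

Request:
jog_arm(
  rows=[
    {"x":0,"y":0,"z":5,"ax":0,"ay":0,"az":0,"fingers":20},
    {"x":0,"y":0,"z":10,"ax":0,"ay":0,"az":0,"fingers":20},
    {"x":0,"y":0,"z":10,"ax":0,"ay":0,"az":0,"fingers":20},
    {"x":0,"y":0,"z":8,"ax":0,"ay":0,"az":0,"fingers":20},
    {"x":0,"y":0,"z":5,"ax":0,"ay":0,"az":0,"fingers":20},
    {"x":0,"y":0,"z":0,"ax":0,"ay":0,"az":0,"fingers":20},
    {"x":0,"y":0,"z":0,"ax":0,"ay":0,"az":0,"fingers":20},
    {"x":0,"y":0,"z":0,"ax":0,"ay":0,"az":0,"fingers":20},
  ],
)

```text
t: 9.2
eef_pos: [0.5677, -0.1423, 0.1905]
tool_rot: [-0.011, 0.953, 0.034, 0.3]
contact_force: [0.5, -0.5, -3.1]
gripper_width: 0.498
grasp_force: 102.4
```

```bash
python3 - <<'E'
from h import *
p,r,o=pose();print(p,(r.inv()*Rt).as_rotvec(degrees=True),r.inv().apply(goal(.047)-p))
s=cam("scene");t=cam("top");w=cam("wrist")
cup=p+r.apply(cupt)
Rc=r*R.from_euler("x",180,degrees=True)
ring=lambda c,ax,rad,:[c+ax.apply([rad*np.cos(a),rad*np.sin(a),0]) for a in np.linspace(0,6.28,60)]
def D(c,pts,col):
    q=(proj(c,pts)-[x,y]+.5)*k-.5;cv2.polylines(img,[np.round(q*16).astype(int)],False,col,1,cv2.LINE_AA,4)
out=[]
for c,(x,y,ww,hh),k in((s,(215,175,50,50),8),(w,(220,100,200,200),2)):
    img0=cv2.resize(c["pixels"][y:y+hh,x:x+ww,::-1],None,fx=k,fy=k,interpolation=cv2.INTER_CUBIC);img0=np.clip(img0*1.6,0,255).astype(np.uint8)
    img=img0.copy()
    D(c,ring(cup+Rc.apply([0,0,-.028]),Rc,.0255),(0,255,255))
    D(c,ring(ball,R.from_matrix(c["T"][:3,:3]),.0175),(0,255,0));D(c,ring(ball+Rs.apply([0,0,-.028]),Rs,.026),(0,128,255))
    D(c,[cup+Rc.apply([a*.035,b*.022,.04+.018]) for a,b in((1,1),(1,-1),(-1,-1),(-1,1),(1,1))],(255,255,0))
    if c is s: out.append(img0)
    out.append(img)
b=cv2.resize(np.hstack(out[:2]),(800,400));cv2.imwrite("pics/m3.png",b);cv2.imwrite("pics/m3w.png",out[2])
E
```

```text
[ 0.5677007  -0.1422971   0.19049926] [ 0.01254403  0.03100513 -0.05077822] [-8.61788255e-05 -8.47481030e-07  1.85210098e-04]
```

View pics/m3.png

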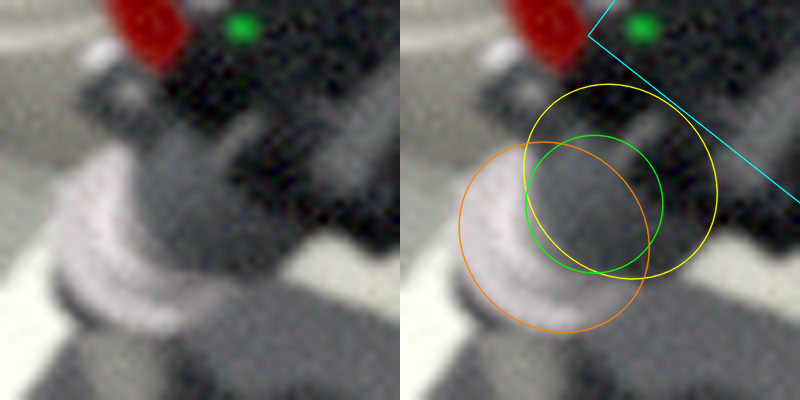

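View pics/m3w.png

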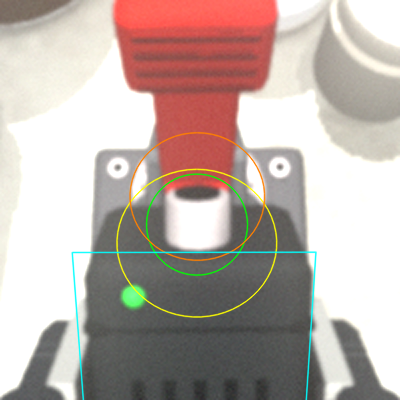

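The scene crop shows the flange on its predicted ring (58–250 px) and the mouth within about 1 mm of its ring. The wrist view shows lever and socket centred over the stud (196–198 px). Press on slowly, watching the force.

Request:
jog_arm(
  rows=[
    {"x":0.4,"y":0,"z":3,"ax":0,"ay":0,"az":0,"fingers":20},
    {"x":0,"y":0,"z":3,"ax":0,"ay":0,"az":0,"fingers":20},
    {"x":0,"y":0,"z":3,"ax":0,"ay":0,"az":0,"fingers":20},
    {"x":0,"y":0,"z":3,"ax":0,"ay":0,"az":0,"fingers":20},
    {"x":0,"y":0,"z":2,"ax":0,"ay":0,"az":0,"fingers":20},
    {"x":0,"y":0,"z":2,"ax":0,"ay":0,"az":0,"fingers":20},
    {"x":0,"y":0,"z":1,"ax":0,"ay":0,"az":0,"fingers":20},
    {"x":0,"y":0,"z":0,"ax":0,"ay":0,"az":0,"fingers":20},
  ],
)

```text
t: 10.15
eef_pos: [0.5777, -0.1416, 0.1764]
tool_rot: [-0.011, 0.953, 0.034, 0.3]
contact_force: [-0.2, 0.3, -5.0]
gripper_width: 0.496
grasp_force: 102.4
```

```bash
cat > st.py <<'E'
from h import *
p,r,o=pose()
c=Rs.inv().apply(p+r.apply(cupt)-ball)*1000
print("cup in stud mm",c.round(2),"F stud",Rs.inv().apply(np.array(o["contact_force"])).round(1),"T stud",Rs.inv().apply(np.array(o["torque"])).round(2),"rot",(r.inv()*Rt).as_rotvec(degrees=True).round(2),o["t"])
E
python3 st.py
```

```text
cup in stud mm [ 0.23  0.   29.87] F stud [-3.   0.3 -4. ] T stud [ 0.    1.05 -0.03] rot [ 0.    0.06 -0.06] 10.15
```

Request:
jog_arm(
  rows=[
    {"x":0,"y":0,"z":2,"ax":0,"ay":0,"az":0,"fingers":20},
    {"x":0,"y":0,"z":2,"ax":0,"ay":0,"az":0,"fingers":20},
    {"x":0,"y":0,"z":2,"ax":0,"ay":0,"az":0,"fingers":20},
    {"x":0,"y":0,"z":2,"ax":0,"ay":0,"az":0,"fingers":20},
    {"x":0,"y":0,"z":2,"ax":0,"ay":0,"az":0,"fingers":20},
    {"x":0,"y":0,"z":2,"ax":0,"ay":0,"az":0,"fingers":20},
    {"x":0,"y":0,"z":0,"ax":0,"ay":0,"az":0,"fingers":20},
    {"x":0,"y":0,"z":0,"ax":0,"ay":0,"az":0,"fingers":20},
  ],
)

```text
t: 10.95
eef_pos: [0.5846, -0.1412, 0.1667]
tool_rot: [-0.011, 0.953, 0.034, 0.3]
contact_force: [-0.8, -0.2, -3.0]
gripper_width: 0.496
grasp_force: 102.4
```

```bash
python3 st.py
```

```text
cup in stud mm [ 0.26 -0.07 18.  ] F stud [-2.3 -0.1 -2. ] T stud [-0.01  1.07  0.02] rot [ 0.01  0.05 -0.06] 10.95
```

Past the ball's equator without contact. Now to about h = 5 (the spigot begins at 6).

Request:
jog_arm(
  rows=[
    {"x":0,"y":0,"z":2,"ax":0,"ay":0,"az":0,"fingers":20},
    {"x":0,"y":0,"z":2,"ax":0,"ay":0,"az":0,"fingers":20},
    {"x":0,"y":0,"z":2,"ax":0,"ay":0,"az":0,"fingers":20},
    {"x":0,"y":0,"z":2,"ax":0,"ay":0,"az":0,"fingers":20},
    {"x":0,"y":0,"z":2,"ax":0,"ay":0,"az":0,"fingers":20},
    {"x":0,"y":0,"z":2,"ax":0,"ay":0,"az":0,"fingers":20},
    {"x":0,"y":0,"z":1,"ax":0,"ay":0,"az":0,"fingers":20},
    {"x":0,"y":0,"z":0,"ax":0,"ay":0,"az":0,"fingers":20},
  ],
)

```text
t: 11.75
eef_pos: [0.5921, -0.1405, 0.156]
tool_rot: [-0.011, 0.953, 0.034, 0.3]
contact_force: [-0.2, 0.7, -3.4]
gripper_width: 0.499
grasp_force: 102.4
```

```bash
python3 st.py
```

```text
cup in stud mm [0.28 0.04 4.86] F stud [-2.1  0.7 -2.7] T stud [0.01 1.04 0.01] rot [-0.    0.05 -0.06] 11.75
```

Request:
jog_arm(
  rows=[
    {"x":0,"y":0,"z":1,"ax":0,"ay":0,"az":0,"fingers":20},
    {"x":0,"y":0,"z":1,"ax":0,"ay":0,"az":0,"fingers":20},
    {"x":0,"y":0,"z":1,"ax":0,"ay":0,"az":0,"fingers":20},
    {"x":0,"y":0,"z":1,"ax":0,"ay":0,"az":0,"fingers":20},
    {"x":0,"y":0,"z":0.5,"ax":0,"ay":0,"az":0,"fingers":20},
    {"x":0,"y":0,"z":0.5,"ax":0,"ay":0,"az":0,"fingers":20},
    {"x":0,"y":0,"z":0,"ax":0,"ay":0,"az":0,"fingers":20},
    {"x":0,"y":0,"z":0,"ax":0,"ay":0,"az":0,"fingers":20},
  ],
)

```text
t: 12.55
eef_pos: [0.5952, -0.1406, 0.1532]
tool_rot: [-0.011, 0.954, 0.034, 0.299]
contact_force: [0.9, 0.7, -3.5]
gripper_width: 0.501
grasp_force: 102.4
```

```bash
python3 st.py
```

```text
cup in stud mm [ 1.13 -0.23  0.83] F stud [-1.2  0.6 -3.4] T stud [-0.02  1.08  0.03] rot [-0.05  0.17 -0.04] 12.55
```

Request:
jog_arm(
  rows=[
    {"x":0.5,"y":0,"z":0.5,"ax":0,"ay":0,"az":0,"fingers":20},
    {"x":0,"y":0,"z":0.5,"ax":0,"ay":0,"az":0,"fingers":20},
    {"x":0,"y":0,"z":0.5,"ax":0,"ay":0,"az":0,"fingers":20},
    {"x":0,"y":0,"z":0.5,"ax":0,"ay":0,"az":0,"fingers":20},
    {"x":0,"y":0,"z":0,"ax":0,"ay":0,"az":0,"fingers":20},
    {"x":0,"y":0,"z":0,"ax":0,"ay":0,"az":0,"fingers":20},
    {"x":0,"y":0,"z":0,"ax":0,"ay":0,"az":0,"fingers":20},
    {"x":0,"y":0,"z":0,"ax":0,"ay":0,"az":0,"fingers":20},
  ],
)

```text
t: 13.35
eef_pos: [0.5963, -0.1405, 0.1527]
tool_rot: [-0.012, 0.954, 0.034, 0.299]
contact_force: [-9.5, 0.7, 6.2]
gripper_width: 0.497
grasp_force: 104.4
```

```bash
python3 st.py
```

```text
cup in stud mm [ 1.81 -0.24 -0.22] F stud [-4.2  1.4 10.5] T stud [0.29 1.37 0.  ] rot [-0.09  0.18 -0.05] 13.35
```

```bash
python3 - <<'E'
from h import *
p,r,o=pose();print(np.round(o["q"],3))
s=cam("scene");x,y,ww,hh,k=215,175,50,50,8
img0=cv2.resize(s["pixels"][y:y+hh,x:x+ww,::-1],None,fx=k,fy=k,interpolation=cv2.INTER_CUBIC);img=np.clip(img0*1.8,0,255).astype(np.uint8)
t=cam("wrist")["pixels"][60:260,220:420,::-1]
cv2.imwrite("pics/m4.png",np.hstack([img,cv2.resize(t,(400,400))]))
E
```

```text
[ 0.214  0.297  0.005  2.222 -1.366  0.171  0.031]
```

View pics/m4.png

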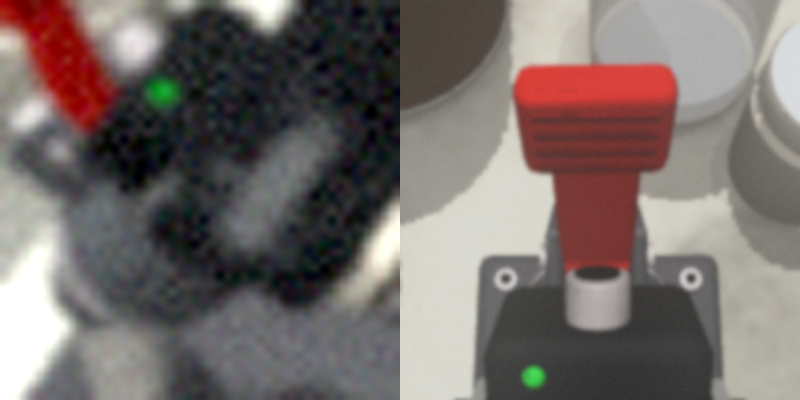

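The scene crop shows the cup mouth on the flange, with only a sliver of rim left at (75,295), and the wrist view shows the lever up. Contact came at h≈0, so the cup is home. Joints 5 and 6 are at their range ends, so I'll ease off, release and back away.

Request:
jog_arm(
  rows=[
    {"x":0,"y":0,"z":-0.5,"ax":0,"ay":0,"az":0,"fingers":20},
    {"x":0,"y":0,"z":0,"ax":0,"ay":0,"az":0,"fingers":20},
    {"x":0,"y":0,"z":0,"ax":0,"ay":0,"az":0,"fingers":50},
    {"x":0,"y":0,"z":0,"ax":0,"ay":0,"az":0,"fingers":60},
    {"x":0,"y":0,"z":0,"ax":0,"ay":0,"az":0,"fingers":75},
    {"x":0,"y":0,"z":0,"ax":0,"ay":0,"az":0,"fingers":75},
    {"x":0,"y":0,"z":0,"ax":0,"ay":0,"az":0,"fingers":75},
    {"x":0,"y":0,"z":0,"ax":0,"ay":0,"az":0,"fingers":75},
  ],
)

```text
t: 14.25
eef_pos: [0.5966, -0.1407, 0.1527]
tool_rot: [-0.011, 0.954, 0.034, 0.299]
contact_force: [0.5, 0.5, -0.6]
gripper_width: 0.877
grasp_force: 0.0
```

```bash
python3 st.py; python3 plan.py; python3 - <<'E'
from h import *
s=cam("scene")["pixels"].astype(int)
m=(s[:,:,1]-np.maximum(s[:,:,0],s[:,:,2])>40);m[:,:200]=0;m[:,320:]=0;y,x=np.nonzero(m);print(x.mean(),y.mean(),len(x))
E
```

```text
cup in stud mm [ 2.   -0.39 -0.38] F stud [ 0.1  0.4 -0.8] T stud [-0.02  0.56  0.05] rot [-0.07  0.2  -0.04] 14.25
[ 0.59658607 -0.14065177  0.1526862 ] [[0.819, 0.072, 0.569], [0.058, -0.997, 0.042], [0.571, -0.001, -0.821]] [ 0.52840997  0.46241157 -0.62694575] 0.8765939647712361 [ 0.21169041  0.29709496  0.00726964  2.22157619 -1.36278093  0.17072186
  0.02758995] 14.25
237.0 188.28571428571428 7
```

Request:
jog_arm(
  rows=[
    {"x":0,"y":0,"z":-5,"ax":0,"ay":0,"az":0,"fingers":80},
    {"x":0,"y":0,"z":-8,"ax":0,"ay":0,"az":0,"fingers":80},
    {"x":0,"y":0,"z":-12,"ax":0,"ay":0,"az":0,"fingers":80},
    {"x":0,"y":0,"z":-15,"ax":0,"ay":0,"az":0,"fingers":80},
    {"x":0,"y":0,"z":-15,"ax":0,"ay":0,"az":0,"fingers":80},
    {"x":0,"y":0,"z":-10,"ax":0,"ay":0,"az":0,"fingers":80},
    {"x":0,"y":0,"z":-5,"ax":0,"ay":0,"az":0,"fingers":80},
    {"x":0,"y":0,"z":0,"ax":0,"ay":0,"az":0,"fingers":80},
  ],
)

```text
t: 15.1
eef_pos: [0.5567, -0.1436, 0.2109]
tool_rot: [-0.011, 0.953, 0.034, 0.299]
contact_force: [-0.3, -0.6, 0.4]
gripper_width: 0.935
grasp_force: 0.0
```

```bash
python3 - <<'E'
from h import *
import pickle
s=cam("scene");t=cam("top");w=cam("wrist");pickle.dump((s,t,w),open("m5.pkl","wb"))
x,y,ww,hh,k=215,160,50,66,6
a=cv2.resize(s["pixels"][150:225,210:285,::-1],(400,400),interpolation=cv2.INTER_CUBIC);a=np.clip(a*1.8,0,255).astype(np.uint8)
b=w["pixels"][:,:,::-1]
img=b.copy();k=1
def pt(X,Y,Z):return ball+Rs.apply(np.array([X,Y,Z])/1000)
def D(pts,col):cv2.polylines(img,[np.round(proj(w,pts)*16).astype(int)],True,col,1,cv2.LINE_AA,4)
D([pt(35*i,22*j,58) for i,j in((1,1),(1,-1),(-1,-1),(-1,1))],(255,255,0))
for an,col in((.65,(0,255,0)),(.85,(0,255,255))):
    f=lambda d,n,yy:pt(34+d*np.cos(an)-n*np.sin(an),yy,4+d*np.sin(an)+n*np.cos(an))
    D([f(44,5.5,14),f(68,5.5,14),f(68,5.5,-14),f(44,5.5,-14)],col)
img=img[0:400,120:520]
cv2.imwrite("pics/m5.png",np.hstack([a,img]))
p,r,o=pose();print(p,o["t"],np.round(o["q"],2));print(proj(s,[pt(35,22,58),pt(35,-22,58)]))
E
```

```text
[ 0.55673269 -0.14343051  0.20989052] 15.25 [-0.    0.13  0.27  2.26 -0.94  0.27 -0.38]
[[228.98158071 187.73186709]
 [241.20562839 171.43277299]]
```

View pics/m5.png

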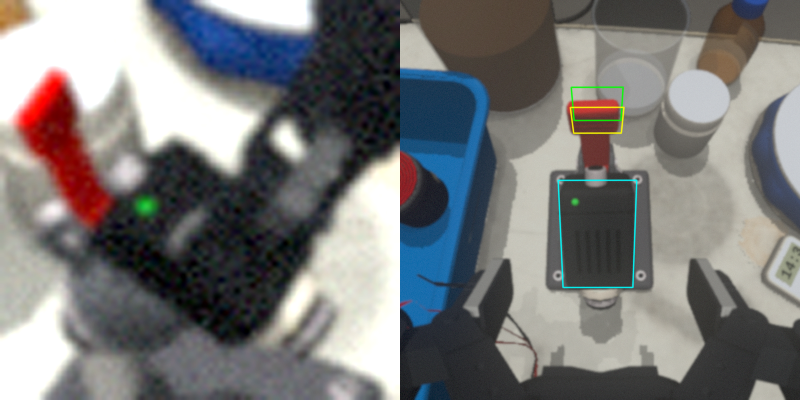

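The view shows the camera home: its outline matches the overlay with the cup exactly on the ball, (558–637, 180–288) px. The lever is at about 0.8 rad with the pad at (596,115). Next: close the fingers, go upright behind the lever and follow its arc.

```bash
cat > lev.py <<'E'
from h import *
Rz=R.from_euler("z",4.1,degrees=True);Rv=topdown(np.radians(-85.9))
S=lambda x,z:ball+Rz.apply(np.array([x,0,z])/1000)
def C(a,off=11):
    v=R.from_euler("y",-35,degrees=True).apply([34+56*np.cos(a)-5.5*np.sin(a),0,4+56*np.sin(a)+5.5*np.cos(a)]);return S(v[0]-off,v[2])
E
python3 - <<'E'
from lev import *
lin(S(4,110),Rv,6)
print(S(4,79),C(.8),C(0))
P=[S(4,110),S(4,95),S(4,82)]+[C(a) for a in np.linspace(.8,-.08,12)]
rows(P,[Rv]*len(P))
E
```

```text
[ 0.55673269 -0.14343051  0.20989052] [-0.    0.13  0.27  2.26 -0.94  0.27 -0.38] 15.25
[ {"x":10.7,"y":-0.1,"z":1.2,"ax":-0,"ay":-5.8,"az":-0}, {"x":10.8,"y":-0,"z":0.2,"ax":-0,"ay":-5.8,"az":-0}, {"x":10.7,"y":-0.1,"z":-1,"ax":-0,"ay":-5.8,"az":-0}, {"x":10.6,"y":-0.1,"z":-2,"ax":-0.1,"ay":-5.8,"az":0}, {"x":10.3,"y":-0,"z":-3.1,"ax":0,"ay":-5.8,"az":-0}, {"x":9.9,"y":-0.1,"z":-4.1,"ax":0,"ay":-5.8,"az":-0} ]
[ 0.61348976 -0.13901401  0.2095    ] [ 0.62749888 -0.13800982  0.20943943] [ 0.66662813 -0.135205    0.18990382]
[ {"x":0,"y":0,"z":15,"ax":0,"ay":0,"az":0}, {"x":0,"y":0,"z":13,"ax":0,"ay":0,"az":0}, {"x":14,"y":-0,"z":3.1,"ax":0,"ay":0,"az":0}, {"x":4.5,"y":0,"z":0.4,"ax":0,"ay":0,"az":0}, {"x":4.4,"y":0,"z":0.8,"ax":0,"ay":0,"az":0}, {"x":4.4,"y":0,"z":1.2,"ax":0,"ay":0,"az":0}, {"x":4.2,"y":0,"z":1.5,"ax":0,"ay":0,"az":0}, {"x":4.1,"y":0,"z":1.9,"ax":0,"ay":0,"az":0} ]
[ {"x":4,"y":0,"z":2.1,"ax":0,"ay":0,"az":0}, {"x":3.7,"y":0,"z":2.5,"ax":0,"ay":0,"az":0}, {"x":3.6,"y":0,"z":2.8,"ax":0,"ay":0,"az":0}, {"x":3.3,"y":0,"z":3,"ax":0,"ay":0,"az":0}, {"x":3.1,"y":0,"z":3.3,"ax":0,"ay":0,"az":0}, {"x":2.8,"y":0,"z":3.5,"ax":0,"ay":0,"az":0} ]
```

Request:
jog_arm(
  rows=[
    {"x":0,"y":0,"z":-12,"ax":0,"ay":-3,"az":0,"fingers":0},
    {"x":10,"y":0,"z":-8,"ax":0,"ay":-5,"az":0,"fingers":0},
    {"x":11,"y":0,"z":0,"ax":0,"ay":-5.5,"az":0,"fingers":0},
    {"x":11,"y":0,"z":-1,"ax":0,"ay":-5.5,"az":0,"fingers":0},
    {"x":11,"y":0,"z":-2,"ax":0,"ay":-5.5,"az":0,"fingers":0},
    {"x":10,"y":0,"z":-2,"ax":0,"ay":-5.3,"az":0,"fingers":0},
    {"x":5,"y":0,"z":0,"ax":0,"ay":-5,"az":0,"fingers":0},
    {"x":0,"y":0,"z":0,"ax":0,"ay":0,"az":0,"fingers":0},
  ],
)

```text
t: 16.05
eef_pos: [0.6017, -0.1366, 0.2474]
tool_rot: [-0.004, 0.999, 0.04, 0.013]
contact_force: [-0.9, 0.2, -0.4]
gripper_width: 0.004
grasp_force: 0.0
```

Request:
jog_arm(
  rows=[
    {"x":0,"y":0,"z":0,"ax":0,"ay":0,"az":0,"fingers":0},
    {"x":0,"y":0,"z":0,"ax":0,"ay":0,"az":0,"fingers":0},
    {"x":0,"y":0,"z":0,"ax":0,"ay":0,"az":0,"fingers":0},
    {"x":0,"y":0,"z":0,"ax":0,"ay":0,"az":0,"fingers":0},
    {"x":0,"y":0,"z":0,"ax":0,"ay":0,"az":0,"fingers":0},
    {"x":0,"y":0,"z":0,"ax":0,"ay":0,"az":0,"fingers":0},
    {"x":0,"y":0,"z":0,"ax":0,"ay":0,"az":0,"fingers":0},
    {"x":0,"y":0,"z":0,"ax":0,"ay":0,"az":0,"fingers":0},
  ],
)

```text
t: 16.85
eef_pos: [0.5989, -0.1384, 0.2486]
tool_rot: [-0.004, 0.999, 0.038, 0.013]
contact_force: [-0.1, 0.5, 0.2]
gripper_width: 0.001
grasp_force: 0.0
```

```bash
python3 - <<'E'
from lev import *
lin(S(4,82),Rv,2)
E
```

```text
[ 0.59889814 -0.1383593   0.24856806] [-0.27  0.38  0.52  1.73 -0.23  1.06 -1.16] 16.85
[ {"x":6.8,"y":1,"z":18.2,"ax":-0.2,"ay":-0.8,"az":0.1}, {"x":7,"y":0.9,"z":18.1,"ax":-0.2,"ay":-0.8,"az":0.2} ]
```

Request:
jog_arm(
  rows=[
    {"x":7,"y":1,"z":18,"ax":-0.4,"ay":-1.6,"az":0.2,"fingers":0},
    {"x":7,"y":1,"z":10,"ax":0,"ay":0,"az":0,"fingers":0},
    {"x":0,"y":0,"z":8,"ax":0,"ay":0,"az":0,"fingers":0},
    {"x":0,"y":0,"z":0,"ax":0,"ay":0,"az":0,"fingers":0},
    {"x":7,"y":0,"z":1,"ax":0,"ay":0,"az":0,"fingers":0},
    {"x":7,"y":0,"z":2,"ax":0,"ay":0,"az":0,"fingers":0},
    {"x":4,"y":0,"z":0,"ax":0,"ay":0,"az":0,"fingers":0},
    {"x":0,"y":0,"z":0,"ax":0,"ay":0,"az":0,"fingers":0},
  ],
)

```text
t: 17.65
eef_pos: [0.632, -0.1379, 0.21]
tool_rot: [0.0, 0.999, 0.037, -0.0]
contact_force: [-2.0, -0.9, 2.7]
gripper_width: -0.002
grasp_force: 1.0
```

```bash
python3 - <<'E'
from lev import *
p,r,o=pose();print(Rz.inv().apply(p-ball)*1000,o["contact_force"])
P=[p]+[C(a) for a in np.linspace(.7,-.08,14)];rows(P,[Rv]*len(P))
E
```

```text
[22.57523352 -0.16799782 79.52055437] [-2.04784377 -0.87117415  2.73003359]
[ {"x":1.1,"y":-0.2,"z":1.2,"ax":0,"ay":0,"az":0}, {"x":3.3,"y":0,"z":0.7,"ax":0,"ay":0,"az":0}, {"x":3.2,"y":0,"z":0.8,"ax":0,"ay":0,"az":0}, {"x":3.3,"y":0,"z":1,"ax":0,"ay":0,"az":0}, {"x":3.1,"y":0,"z":1.3,"ax":0,"ay":0,"az":0}, {"x":3.1,"y":0,"z":1.4,"ax":0,"ay":0,"az":0}, {"x":2.9,"y":0,"z":1.6,"ax":0,"ay":0,"az":0}, {"x":2.9,"y":0,"z":1.7,"ax":0,"ay":0,"az":0} ]
[ {"x":2.8,"y":0,"z":2,"ax":0,"ay":0,"az":0}, {"x":2.6,"y":0,"z":2.1,"ax":0,"ay":0,"az":0}, {"x":2.5,"y":0,"z":2.2,"ax":0,"ay":0,"az":0}, {"x":2.4,"y":0,"z":2.4,"ax":0,"ay":0,"az":0}, {"x":2.2,"y":0,"z":2.6,"ax":0,"ay":0,"az":0}, {"x":2.1,"y":0,"z":2.6,"ax":0,"ay":0,"az":0} ]
```

Light contact (-2 N in x) where expected. Following the arc.

Request:
jog_arm(
  rows=[
    {"x":1,"y":0,"z":1,"ax":0,"ay":0,"az":0,"fingers":0},
    {"x":3.3,"y":0,"z":0.7,"ax":0,"ay":0,"az":0,"fingers":0},
    {"x":3.3,"y":0,"z":0.8,"ax":0,"ay":0,"az":0,"fingers":0},
    {"x":3.3,"y":0,"z":1,"ax":0,"ay":0,"az":0,"fingers":0},
    {"x":3.2,"y":0,"z":1.3,"ax":0,"ay":0,"az":0,"fingers":0},
    {"x":3,"y":0,"z":1.4,"ax":0,"ay":0,"az":0,"fingers":0},
    {"x":3,"y":0,"z":1.6,"ax":0,"ay":0,"az":0,"fingers":0},
    {"x":3,"y":0,"z":1.7,"ax":0,"ay":0,"az":0,"fingers":0},
  ],
)

```text
t: 18.45
eef_pos: [0.6546, -0.136, 0.1999]
tool_rot: [0.0, 0.999, 0.037, -0.001]
contact_force: [-1.7, 0.7, 1.9]
gripper_width: 0.002
grasp_force: 1.1
```

Request:
jog_arm(
  rows=[
    {"x":2.8,"y":0,"z":2,"ax":0,"ay":0,"az":0,"fingers":0},
    {"x":2.6,"y":0,"z":2.1,"ax":0,"ay":0,"az":0,"fingers":0},
    {"x":2.5,"y":0,"z":2.2,"ax":0,"ay":0,"az":0,"fingers":0},
    {"x":2.4,"y":0,"z":2.4,"ax":0,"ay":0,"az":0,"fingers":0},
    {"x":0,"y":0,"z":0,"ax":0,"ay":0,"az":0,"fingers":0},
    {"x":0,"y":0,"z":0,"ax":0,"ay":0,"az":0,"fingers":0},
    {"x":0,"y":0,"z":0,"ax":0,"ay":0,"az":0,"fingers":0},
    {"x":0,"y":0,"z":0,"ax":0,"ay":0,"az":0,"fingers":0},
  ],
)

```text
t: 19.25
eef_pos: [0.6646, -0.1355, 0.1915]
tool_rot: [0.0, 0.999, 0.036, -0.0]
contact_force: [0.2, -0.8, 0.3]
gripper_width: -0.003
grasp_force: 0.1
```

```bash
python3 - <<'E'
from lev import *
p,r,o=pose();print(Rz.inv().apply(p-ball)*1000,o["contact_force"])
for a in(0,-.04,-.08):print(a,Rz.inv().apply(C(a)-ball)*1000)
E
```

```text
[55.23926753 -0.15816755 60.95526154] [ 0.22761995 -0.78402668  0.28802543]
0 [ 5.72747078e+01 -8.57265336e-16  5.94038237e+01]
-0.04 [ 5.87051721e+01 -2.50261956e-15  5.76662690e+01]
-0.08 [ 6.00650086e+01 -1.22346798e-14  5.58729008e+01]
```

Request:
jog_arm(
  rows=[
    {"x":1.5,"y":0,"z":1.5,"ax":0,"ay":0,"az":0,"fingers":0},
    {"x":1.2,"y":0,"z":1.5,"ax":0,"ay":0,"az":0,"fingers":0},
    {"x":1,"y":0,"z":1.3,"ax":0,"ay":0,"az":0,"fingers":0},
    {"x":0.8,"y":0,"z":1.2,"ax":0,"ay":0,"az":0,"fingers":0},
    {"x":0,"y":0,"z":0,"ax":0,"ay":0,"az":0,"fingers":0},
    {"x":0,"y":0,"z":0,"ax":0,"ay":0,"az":0,"fingers":0},
    {"x":0,"y":0,"z":0,"ax":0,"ay":0,"az":0,"fingers":0},
    {"x":0,"y":0,"z":0,"ax":0,"ay":0,"az":0,"fingers":0},
  ],
)

```text
t: 20.05
eef_pos: [0.6694, -0.1352, 0.1863]
tool_rot: [0.0, 0.999, 0.036, -0.0]
contact_force: [0.5, -0.1, 4.5]
gripper_width: -0.004
grasp_force: 1.8
```

```bash
cat > l2.py <<'E'
from lev import *
p,r,o=pose();print(Rz.inv().apply(p-ball)*1000,o["contact_force"],o["t"])
E
python3 l2.py
```

```text
[60.02556259 -0.18896611 55.7544054 ] [ 0.48313266 -0.05839971  4.52664869] 20.05
```

Request:
jog_arm(
  rows=[
    {"x":0.7,"y":0,"z":1,"ax":0,"ay":0,"az":0,"fingers":0},
    {"x":0.7,"y":0,"z":1,"ax":0,"ay":0,"az":0,"fingers":0},
    {"x":0.7,"y":0,"z":1,"ax":0,"ay":0,"az":0,"fingers":0},
    {"x":0.7,"y":0,"z":1,"ax":0,"ay":0,"az":0,"fingers":0},
    {"x":0,"y":0,"z":0,"ax":0,"ay":0,"az":0,"fingers":0},
    {"x":0,"y":0,"z":0,"ax":0,"ay":0,"az":0,"fingers":0},
    {"x":0,"y":0,"z":0,"ax":0,"ay":0,"az":0,"fingers":0},
    {"x":0,"y":0,"z":0,"ax":0,"ay":0,"az":0,"fingers":0},
  ],
)

```text
t: 20.85
eef_pos: [0.6727, -0.1349, 0.1825]
tool_rot: [0.0, 0.999, 0.037, 0.0]
contact_force: [0.9, 0.2, 5.1]
gripper_width: 0.001
grasp_force: 2.1
```

```bash
python3 l2.py
```

```text
[63.39016283 -0.11251312 52.0129606 ] [0.93882929 0.18570676 5.09264196] 20.85
```

Request:
jog_arm(
  rows=[
    {"x":0.6,"y":0,"z":1,"ax":0,"ay":0,"az":0,"fingers":0},
    {"x":0.6,"y":0,"z":1,"ax":0,"ay":0,"az":0,"fingers":0},
    {"x":0.6,"y":0,"z":1,"ax":0,"ay":0,"az":0,"fingers":0},
    {"x":0.6,"y":0,"z":1,"ax":0,"ay":0,"az":0,"fingers":0},
    {"x":0,"y":0,"z":0,"ax":0,"ay":0,"az":0,"fingers":0},
    {"x":0,"y":0,"z":0,"ax":0,"ay":0,"az":0,"fingers":0},
    {"x":0,"y":0,"z":0,"ax":0,"ay":0,"az":0,"fingers":0},
    {"x":0,"y":0,"z":0,"ax":0,"ay":0,"az":0,"fingers":0},
  ],
)

```text
t: 21.65
eef_pos: [0.6749, -0.1354, 0.1803]
tool_rot: [0.0, 0.999, 0.036, 0.001]
contact_force: [-4.1, -0.4, 16.2]
gripper_width: 0.0
grasp_force: 8.0
```

```bash
python3 l2.py; cat > ang.py <<'E'
from lev import *
import pickle
def red(c):
    i=c["pixels"].astype(int);m=(i[:,:,0]>70)&(i[:,:,0]>2.2*np.maximum(i[:,:,1],i[:,:,2]));return m
def fit(c):
    m=red(c);best=[]
    f=lambda a,d,n,yy:ball+Rs.apply(np.array([34+d*np.cos(a)-n*np.sin(a),yy,4+d*np.sin(a)+n*np.cos(a)])/1000)
    for a in np.arange(-.1,.95,.02):
        z=np.zeros(m.shape,np.uint8)
        for pts in ([f(a,d,n,y) for d in(44,68) for n in(-2,5.5) for y in(14,-14)],[f(a,d,n,y) for d in(10,46) for n in(-3,3) for y in(7,-7)]):
            h=cv2.convexHull(proj(c,pts).astype(np.float32));cv2.fillConvexPoly(z,np.round(h*16).astype(int),1,cv2.LINE_8,4)
        pts=proj(c,[f(q,56,5,0) for q in(0,.8)]);x0,y0=(pts.min(0)-25).astype(int);x1,y1=(pts.max(0)+25).astype(int)
        mm=m[max(y0,0):y1,max(x0,0):x1];zz=z[max(y0,0):y1,max(x0,0):x1]>0;best.append(((mm&zz).sum()/(mm|zz).sum(),a))
    return sorted(best)[-3:]
E
python3 - <<'E'
from ang import *
s,t,w=pickle.load(open("m5.pkl","rb"));print("before",fit(s),fit(t),fit(w))
print("now",[fit(cam(n)) for n in("scene","top","wrist")])
E
```

```text
[65.52884837 -0.78446113 49.78802648] [-4.1393141  -0.39774295 16.21013305] 21.65
before [(np.float64(0.46598639455782315), np.float64(0.9400000000000003)), (np.float64(0.46885245901639344), np.float64(0.9000000000000002)), (np.float64(0.4880546075085324), np.float64(0.9200000000000003))] [(np.float64(0.41089108910891087), np.float64(0.9000000000000002)), (np.float64(0.4397905759162304), np.float64(0.9200000000000003)), (np.float64(0.4473684210526316), np.float64(0.9400000000000003))] [(np.float64(0.3268765133171913), np.float64(0.8600000000000002)), (np.float64(0.33902561526870917), np.float64(0.8800000000000002)), (np.float64(0.3450261780104712), np.float64(0.9000000000000002))]
now [[(np.float64(0.41421568627450983), np.float64(-0.06)), (np.float64(0.44923857868020306), np.float64(-0.08)), (np.float64(0.4631043256997455), np.float64(-0.1))], [(np.float64(0.49065420560747663), np.float64(0.7200000000000002)), (np.float64(0.49528301886792453), np.float64(0.7400000000000002)), (np.float64(0.5024630541871922), np.float64(0.7800000000000001))], [(np.float64(0.15519568151147098), np.float64(-0.06)), (np.float64(0.15854779411764705), np.float64(-0.08)), (np.float64(0.16046511627906976), np.float64(-0.1))]]
```

Force jumped to 16 N, so the lever is at its stop. Lift off straight up and back.

Request:
jog_arm(
  rows=[
    {"x":0.5,"y":0,"z":0.8,"ax":0,"ay":0,"az":0,"fingers":0},
    {"x":0,"y":0,"z":0,"ax":0,"ay":0,"az":0,"fingers":0},
    {"x":-1,"y":0,"z":-4,"ax":0,"ay":0,"az":0,"fingers":0},
    {"x":0,"y":0,"z":-15,"ax":0,"ay":0,"az":0,"fingers":0},
    {"x":0,"y":0,"z":-30,"ax":0,"ay":0,"az":0,"fingers":0},
    {"x":0,"y":0,"z":-40,"ax":0,"ay":0,"az":0,"fingers":0},
    {"x":0,"y":0,"z":-40,"ax":0,"ay":0,"az":0,"fingers":0},
    {"x":0,"y":0,"z":-30,"ax":0,"ay":0,"az":0,"fingers":0},
  ],
)

```text
t: 22.6
eef_pos: [0.6743, -0.1349, 0.3391]
tool_rot: [0.0, 0.999, 0.036, 0.0]
contact_force: [0.8, -0.2, -0.1]
gripper_width: -0.002
grasp_force: 0.0
```

Request:
jog_arm(
  rows=[
    {"x":-20,"y":20,"z":0,"ax":0,"ay":0,"az":0,"fingers":0},
    {"x":-20,"y":40,"z":0,"ax":0,"ay":0,"az":0,"fingers":0},
    {"x":-20,"y":40,"z":0,"ax":0,"ay":0,"az":0,"fingers":0},
    {"x":-20,"y":40,"z":0,"ax":0,"ay":0,"az":0,"fingers":0},
    {"x":-10,"y":20,"z":0,"ax":0,"ay":0,"az":0,"fingers":0},
    {"x":0,"y":0,"z":0,"ax":0,"ay":0,"az":0,"fingers":0},
    {"x":0,"y":0,"z":0,"ax":0,"ay":0,"az":0,"fingers":0},
    {"x":0,"y":0,"z":0,"ax":0,"ay":0,"az":0,"fingers":0},
  ],
)

```text
t: 23.4
eef_pos: [0.5969, -0.2989, 0.336]
tool_rot: [-0.0, 0.999, 0.038, -0.001]
contact_force: [0.0, -0.7, 0.7]
gripper_width: 0.001
grasp_force: 0.0
```

```bash
python3 - <<'E'
from ang import *
p,r,o=pose();print(p,o["contact_force"],o["t"])
for n in("scene","top","wrist"):
    c=cam(n);print(n,[(round(float(a),2),round(float(b),2)) for a,b in fit(c)])
    m=red(c).astype(np.uint8);f=lambda a:ball+Rs.apply(np.array([34+56*np.cos(a)-3*np.sin(a),0,4+56*np.sin(a)+3*np.cos(a)])/1000)
    q=proj(c,[f(0),f(.4),f(.8)]);k,l,st,ce=cv2.connectedComponentsWithStats(m)
    for i in range(1,k):
        if st[i,4]>15 and np.abs(ce[i]-q[0]).max()<40:print(st[i],ce[i].round(1))
    print(q.round(1).tolist())
E
```

```text
[ 0.59690778 -0.29888546  0.33603463] [ 0.03469069 -0.74161042  0.6733892 ] 23.4
scene [(0.66, -0.06), (0.68, -0.08), (0.68, -0.1)]
[195 165  35  28 334] [211.1 178.8]
[[203.8, 170.8], [209.4, 168.6], [218.0, 169.7]]
top [(0.0, 0.9), (0.0, 0.92), (0.0, 0.94)]
[[270.1, 101.6], [269.9, 106.9], [270.3, 115.6]]
wrist [(0.74, 0.08), (0.74, 0.04), (0.75, 0.06)]
[ 107   60   55   71 1632] [135.8  89.4]
[[131.1, 74.2], [124.8, 95.5], [124.4, 122.7]]
```

```bash
python3 - <<'E'
from ang import *
old=pickle.load(open("m5.pkl","rb"));new=(cam("scene"),cam("top"),cam("wrist"));pickle.dump(new,open("m6.pkl","wb"))
def led(c):
    i=c["pixels"].astype(int);g=i[:,:,1]-np.maximum(i[:,:,0],i[:,:,2]);q=proj(c,[ball+Rs.apply([.025,.014,.058])])[0]
    x0,y0=(q-25).astype(int).clip(0);g=np.where(g>25,g,0)[y0:y0+50,x0:x0+50];yy,xx=np.indices(g.shape);return (xx*g).sum()/max(g.sum(),1)+x0,(yy*g).sum()/max(g.sum(),1)+y0,g.sum(),q.round(1)
for a in(old,new):print([led(c) for c in a])
# camera LED by triangulation, old & new, in the stud frame
for S_ in(old,new):
    A=[];b=[]
    for c in(S_[0],S_[2]):
        l=led(c);o,d=ray(c,l[:2]);d=d/np.linalg.norm(d);M=np.eye(3)-np.outer(d,d);A.append(M);b.append(M@o)
    P=np.linalg.lstsq(np.vstack(A),np.hstack(b),rcond=None)[0];print("LED stud mm",Rs.inv().apply(P-ball)*1000)
# dish by tan disc, before/after in top
d0=pickle.load(open("top.pkl","rb"))
for c in(d0,new[1]):
    g=c["pixels"][215:260,270:315].astype(int);m=(g[:,:,0]-g[:,:,2]>22);y,x=np.nonzero(m);print("dish",x.mean()+270,y.mean()+215,len(x))
c=new[2];m=red(c)
print("\n".join("".join(".#"[v] for v in r[90:180]) for r in m[50:140:3]))
f=lambda a,d,n,y:ball+Rs.apply(np.array([34+d*np.cos(a)-n*np.sin(a),y,4+d*np.sin(a)+n*np.cos(a)])/1000)
for a in(0,.1,-.15):print(a,proj(c,[f(a,68,5.5,14),f(a,68,5.5,-14),f(a,44,5.5,-14),f(a,44,5.5,14)]).round(0).tolist())
E
```

```text
[(np.float64(236.87213114754098), np.float64(188.13606557377048), np.int64(610), array([235.5, 188. ])), (np.float64(266.0243902439024), np.float64(140.6991869918699), np.int64(369), array([266.4, 138.8])), (np.float64(294.5981463878327), np.float64(201.41587452471484), np.int64(4208), array([292.4, 196.8]))]
[(np.float64(235.45351473922904), np.float64(187.80045351473922), np.int64(441), array([235.5, 188. ])), (np.float64(241.0), np.float64(113.0), np.int64(0), array([266.4, 138.8])), (np.float64(127.61990595611286), np.float64(169.8205329153605), np.int64(1276), array([126.8, 170.2]))]
LED stud mm [22.70901654 12.82978982 58.92292677]
LED stud mm [25.16991851 13.4137283  57.57537336]
dish 289.8375451263538 235.4115523465704 277
dish nan nan 0<stdin>:16: RuntimeWarning: Mean of empty slice.
  ret = ret.dtype.type(ret / rcount)
Traceback (most recent call last):
TypeError: string indices must be integers, not 'numpy.bool'
```

```bash
python3 - <<'E'
from ang import *
new=pickle.load(open("m6.pkl","rb"))
f=lambda a,d,n,y:ball+Rs.apply(np.array([34+d*np.cos(a)-n*np.sin(a),y,4+d*np.sin(a)+n*np.cos(a)])/1000)
for c,(x0,x1,y0,y1,st) in((new[2],(95,170,50,136,3)),(new[0],(190,235,160,196,2))):
    m=red(c);print("\n".join("".join(".#"[int(v)] for v in r[x0:x1]) for r in m[y0:y1:st]))
    for a in(.1,0,-.1,-.2):print(a,(proj(c,[f(a,68,5.5,14),f(a,68,5.5,-14),f(a,44,5.5,-14),f(a,44,5.5,14),f(a,68,-3,0),f(a,0,0,0)])-[x0,y0]).round(0).tolist())
E
```

```text
...........................................................................
...........................................................................
...........................................................................
...........................................................................
............###############################................................
...........#################################...............................
............##################################.............................
.............##################################............................
...............##################################..........................
.................#################################.........................
...................################################........................
....................###############################........................
.......................###########################.........................
...............................###################.........................
................................####
[... 1919 characters left out ...]
......##..#############...............
...................##############............
.....................###############.........
........................################.....
...........................#############.....
..............................########.......
....................................#........
.............................................
0.1 [[6.0, 10.0], [15.0, 1.0], [24.0, 9.0], [16.0, 19.0], [9.0, 7.0], [36.0, 29.0]]
0 [[5.0, 11.0], [13.0, 2.0], [23.0, 9.0], [15.0, 19.0], [8.0, 8.0], [36.0, 29.0]]
-0.1 [[4.0, 13.0], [12.0, 3.0], [22.0, 10.0], [14.0, 20.0], [7.0, 10.0], [36.0, 29.0]]
-0.2 [[3.0, 14.0], [11.0, 4.0], [22.0, 11.0], [14.0, 21.0], [7.0, 11.0], [36.0, 29.0]]
```

The lever outline matches angle 0 within about 0.05 rad in both views, and the arm is clear. Handing in.

```bash
python3 -c "
from station import bot
print(bot.hand_in())"
```

```text
the job is handed in; nothing more can be done
None
```

The camera is on the ball with the lens down the lean, the latch lever measured at about 0 rad in two views (±0.05) after reaching its stop, and the arm clear. I handed the job in at about 23.6 s with no verdict returned; I did not re-measure the cup fit after pressing the lever, and the arm hid the dish from my last top-view check.

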